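# Check the turbidity meter with its sealed standard

### The job

Check the turbidity meter with its sealed standard: lift the small black-capped glass vial out of the tray and stand it upright, right down in the meter's round well, without forcing it, and let go of it. Then take the black upright handle of the sprung shutter slide on the front of the meter and pull it out until its pointer stands at the long line of the scale, and keep it there: light passes the standard only while the slide is held at the line, so finish still holding the handle there. Leave the other things in the tray, the specimen cup and the rack, as they are.

Things in the scene. Friction and masses are not known exactly. Their poses are not given: they have to be found in the camera images.
- vial: sealed standard vial: glass, 25 mm diameter, milky inside, with a black ribbed cap 28 mm in diameter (54 to 74 mm above its underside); 74 mm tall, about 60 g, standing upright in the tray. Origin: centre of its underside; z up along the vial.
- tray: shallow pale green plastic tray, fixed, 245 x 385 mm, rim 62 mm high, its inner floor 3 mm above the bench (inside at least 200 mm along x, 335 mm along y). Origin: centre of its underside; x along the short side, y along the long side; its long side runs roughly away from the robot.
- meter: turbidity meter, white, grey cheeks, fixed, 215 mm deep (x), 142 wide (y). Rear (x -8 to 100 mm): tower, flat top 75 mm up (cheeks 3 mm higher), well (bright rim) in a black square on its left, display on its right. Front (x -115 to -8): bed 26 mm high with the shutter slide. Origin: on the bench under the middle; x points from front to back, away from the operator, y to the left seen from the front.
- well (a point): centre of the floor of the meter's round well, 35 mm above the bench: vertical bore 28 mm in diameter, widening as a cone to 36 mm over its top 8 mm, 40 mm deep from the tower's top. At meter x = +35 mm, y = +25 mm. Fully seated, the vial's underside is on this floor and 34 mm of the vial stands above the top.
- handle (a point): middle of the shutter handle's gripping part: upright black plate 10 mm thick (meter's x), 44 wide (y), from 20 mm below to 15 mm above this point; its metal foot, 20 x 56 mm, ends 28 mm below this point. The point is 66 mm above the bench and moves with the slide. At rest 37 mm lie free between the plate's back and the tower. Axes as the meter's.
- mark (a point): place on the bed (26 mm high) under the handle's middle when the slide stands at the long line. The scale is black lines every 5 mm on the white bed, right of the slide; the long line is 40 mm in front of the handle's rest position. A small pointer at the handle's right foot, in line with the middle of the handle's thickness, runs over the scale.
- shutter (a joint): travel of the shutter slide, m: 0 = shut (rest, at the tower), grows as the handle is pulled away from the tower along the meter's -x; 0.040 = pointer at the long line; end stop at 0.055. A spring pulls it back: about 3 N at rest, 6.5 N at the line. Let go, it springs shut.
- specimen_cup: white specimen cup with a yellow lid, 49 mm diameter, 60 mm tall, loose in the tray; leave it. Origin: centre of its underside.
- rack96: dark blue 96-place rack, 158 x 114 x 53 mm, loose in the far end of the tray; leave it. Origin: centre of its underside.
Mind the look-alikes: they are no part of the job. Leave any red look-alike of the vial alone.

How it is judged:
By the outcome, as a careful person would: the job done as asked, in the order asked, and still so for the second after the job is handed in, while the arm keeps its last pose, push and grip.
It also fails if it takes over 54 s, if anything falls off the work surface, if the arm or the gripper's body presses on something with over 40 N, if the wrist force passes 120 N, or if a joint passes its speed limit or range.

### The arm

A 6-joint arm with a two-finger parallel gripper is mounted at the origin on a cart in front of the work surface, level with it; the furniture and walls round the work are solid. World frame = base frame: x ahead of the robot, y to its left, z up, the work surface at z = 0. Lengths are in mm, angles in rad, forces in N, time in s.
With the tool pointing down it reaches from about 250 to 775 mm from the base axis. Payload 4 kg.
Tool frame: the origin (TCP) lies at the very end of the fingers, on their centre line; the grasp point (between the pads) lies 19 mm behind it; z points along the fingers, y is the direction in which the jaws open and shut (so a half turn about z gives the same grasp; the last joint's range is limited). The gripper opens to 94 mm and grips with 3 to 60 N. Pads are 16 mm wide; open, the fingers measure 119 mm over their backs; the gripper's body (75 mm by 177 mm) begins 78 mm behind the grasp point.
Start: joints at [1.046, 0.087, 1.371, -0, 1.684, -0.103], TCP at [225.184, 501.809, 205.506] pointing down, gripper open.
Joint ranges: [-3.1, 3.1], [-0.76, 2.03], [0.27, 2.55], [-1.08, 4.22], [0.17, 2.65], [-2.57, 2.57]. Speed limits (rad/s): [2.79, 2.79, 3.14, 3.14, 3.14, 3.14].

### API

Orientations are given as a rotation vector (axis times angle).
In Python, from workcell import * gives the robot as it stands.
- The arm moves only by the tool drive_tool, never from a script. Its argument "plan" is one flat list of numbers, 7 for each row, row after row: the turn, a rotation vector about the tool's x, y, z in degrees, then the shift along the tool's x, y, z in mm, then the finger opening in mm, from 0 to 94. A call has 1 to 10 rows; each row is the pose to reach, as a shift and turn from the pose measured when the call began, along the tool's axes at that moment; what a row does not reach only later rows make up. A row lasts 1/12 s, in which the tool goes at most 41.7 mm and 7.16 degrees, less where a joint would pass 70% of its speed; a pose out of reach is approached as far as the arm can. A call with a gripper value outside its range is refused whole. The fingers move at their own pace and stop on an object; the grip force is fixed at half the most. Time passes only in rows, so rows that repeat a pose let the fingers close. It gives the time, the measured TCP pose, the force and the opening at its end, in the units of the state.
- read_state(): the state, without advancing time (a new reading comes with each control period).
- get_image(name): name is "scene" or "top" or "wrist"; returns the picture (384x512x3 uint8, red, green, blue); there is no depth.
- camera_info(name): a dict with "mtx" (3x3 intrinsics, pixels), "T" (4x4, takes a point from camera to world coordinates). Camera axes: x right, y down, z forward; pixel columns grow to the right and rows downward; lengths in mm; the calibration is good to about 2 mm. A picture is of the moment at which its call begins: read the wrist's pose just before it. camera_info takes no time and is no camera call; for the wrist camera it gives the pose at the moment of the call.
- finish_job(): hands the job in, once; it reports no verdict.
The state is a dict: "time_s": time; "joint_positions": joint angles; "joint_velocities": joint speeds; "joint_efforts": joint torques, N m; "position": TCP position; "orientation": TCP orientation; "ft_force": force on the tool from outside, world axes, zero at the start; "moment": the same for the moment, N m; "gripper_width": finger opening in mm.
Only numpy, scipy, OpenCV 4.12 (cv2) and the standard library are available. Lean on these libraries where they do the work, as an engineer would, in place of code of your own. Each camera call takes 0.05 s, during which the arm holds its last target.

## Working session

There is one attempt and no reset: what is moved stays moved. The work goes in short steps, Python scripts to look and compute and a tool call to move; the robot and the scene stay as the last step left them, time stands still between calls to the robot, and variables do not carry over. Pictures are saved under pics/ and viewed, and the job is handed in when it is done.

Besides the shell and the picture viewer there is one more tool, called as a command line: name --argument value ..., lists and objects as JSON in quotes. drive_tool: Moves the arm, as the interface text tells. Its arguments: {"type":"object","properties":{"plan":{"type":"array","items":{"type":"number"}}},"required":["plan"]}

```bash
mkdir -p pics; ls
cat > h.py <<'E'
from workcell import *
import numpy as np, cv2
from scipy.spatial.transform import Rotation as R
def snap(name,fn):
    ci=camera_info(name); im=get_image(name); cv2.imwrite('pics/'+fn+'.png',im[:,:,::-1]); np.savez('pics/'+fn+'.npz',im=im,mtx=ci['mtx'],T=ci['T']); return im,ci
def ray(ci,u,v):
    d=np.linalg.inv(np.array(ci['mtx']))@[u,v,1]; T=np.array(ci['T']); d=T[:3,:3]@d; return T[:3,3],d/np.linalg.norm(d)
def plane(ci,u,v,z):
    o,d=ray(ci,u,v); return o+d*(z-o[2])/d[2]
def tri(rays):
    A=0;b=0
    for o,d in rays:
        P=np.eye(3)-np.outer(d,d); A=A+P; b=b+P@o
    x=np.linalg.solve(A,b); return x,[np.linalg.norm((np.eye(3)-np.outer(d,d))@(x-o)) for o,d in rays]
def proj(ci,p):
    T=np.linalg.inv(np.array(ci['T'])); q=np.array(ci['mtx'])@(T[:3,:3]@p+T[:3,3]); return q[:2]/q[2]
E
python3 - <<'E'
from h import *
print(read_state())
for n in ['scene','top','wrist']:
    im,ci=snap(n,n+'0'); print(n,np.round(ci['mtx'],1).tolist(),np.round(ci['T'],3).tolist())
E
```

```text
pics
{'time_s': 0.0, 'joint_positions': array([ 1.04590116e+00,  8.79612510e-02,  1.37227581e+00,  4.94341089e-05,
        1.68360399e+00, -1.03147030e-01]), 'joint_velocities': array([-0.00061421, -0.00079367,  0.00192985,  0.00022069,  0.00143372,
       -0.00032626]), 'joint_efforts': array([ 3.66790746e-04, -3.40196264e+01, -3.02421319e+01,  7.18330918e-02,
        3.32254416e-02, -1.48229483e-04]), 'position': array([224.87537151, 501.31292329, 204.28984847]), 'orientation': array([-0.65741751, -3.07127642,  0.00333444]), 'ft_force': array([-0.09461204,  0.2690555 , -0.60157146]), 'moment': array([-0.01151138, -0.03109966, -0.06670876]), 'gripper_width': 93.57595819509974}
scene [[497.2, 0.0, 248.1], [0.0, 497.2, 196.5], [0.0, 0.0, 1.0]] [[0.792, -0.359, 0.494, 53.908], [-0.611, -0.464, 0.641, -577.792], [-0.0, -0.81, -0.587, 623.731], [0.0, 0.0, 0.0, 1.0]]
top [[420.9, 0.0, 258.5], [0.0, 420.9, 184.5], [0.0, 0.0, 1.0]] [[-0.021, -0.995, 0.101, 449.157], [-1.0, 0.021, -0.003, 32.016], [0.001, -0.101, -0.995, 984.31], [0.0, 0.0, 0.0, 1.0]]
wrist [[274.7, 0.0, 259.5], [0.0, 274.7, 191.5], [0.0, 0.0, 1.0]] [[0.41, 0.88, 0.241, 154.834], [0.912, -0.395, -0.11, 532.435], [-0.002, 0.265, -0.964, 384.006], [0.0, 0.0, 0.0, 1.0]]
```

View pics/scene0.png

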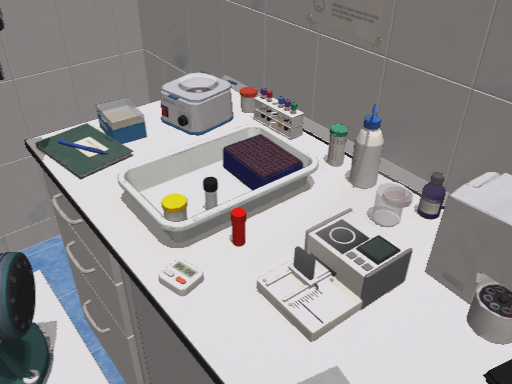

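View pics/top0.png

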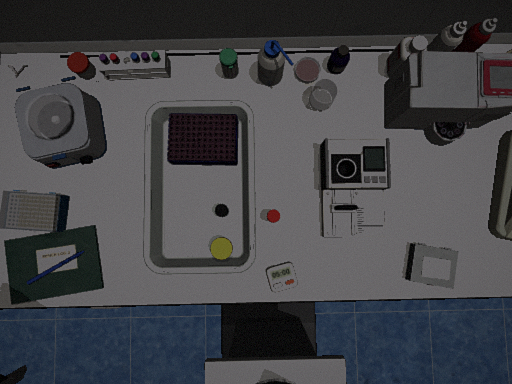

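View pics/wrist0.png

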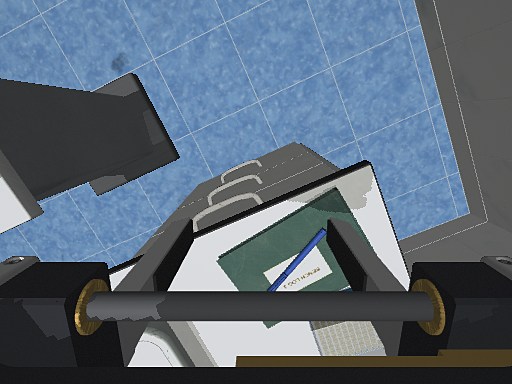

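The top picture shows the black cap at (222,211), the yellow-lid cup at (221,248), a red look-alike outside the tray at (273,216), and the meter at (355,190). In the scene picture the black-capped vial is at about (210,190) and the red one at (238,225). The black-capped glass vial in the tray fits the description, and I'll confirm it in crops.

Run:
```python
import cv2,numpy as np
s=cv2.imread('pics/scene0.png');t=cv2.imread('pics/top0.png')
cv2.imwrite('pics/c1.png',cv2.resize(s[160:260,150:280],None,fx=6,fy=6,interpolation=cv2.INTER_NEAREST))
cv2.imwrite('pics/c2.png',cv2.resize(np.hstack([t[130:245,315:400]]),None,fx=5,fy=5,interpolation=cv2.INTER_CUBIC))
cv2.imwrite('pics/c3.png',cv2.resize(s[205:340,250:420],None,fx=4.4,fy=4.4,interpolation=cv2.INTER_CUBIC))
cv2.imwrite('pics/c4.png',cv2.resize(t[195:265,190:290],None,fx=7,fy=7,interpolation=cv2.INTER_NEAREST))
```

```text
(no output)
```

View pics/c1.png

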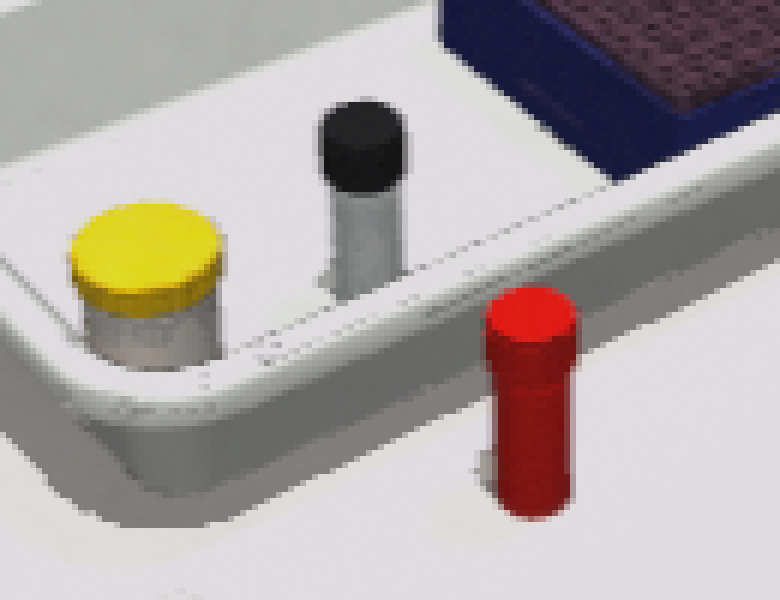

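View pics/c2.png

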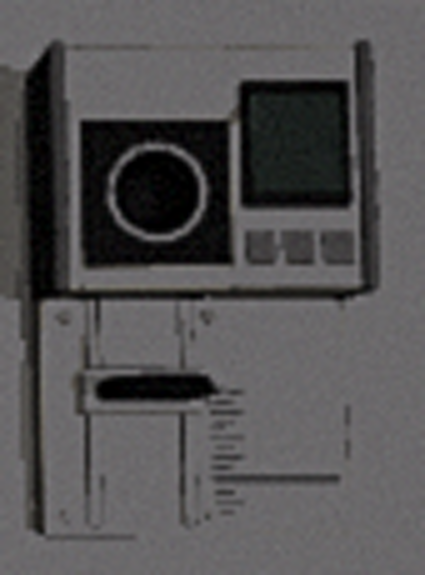

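View pics/c3.png

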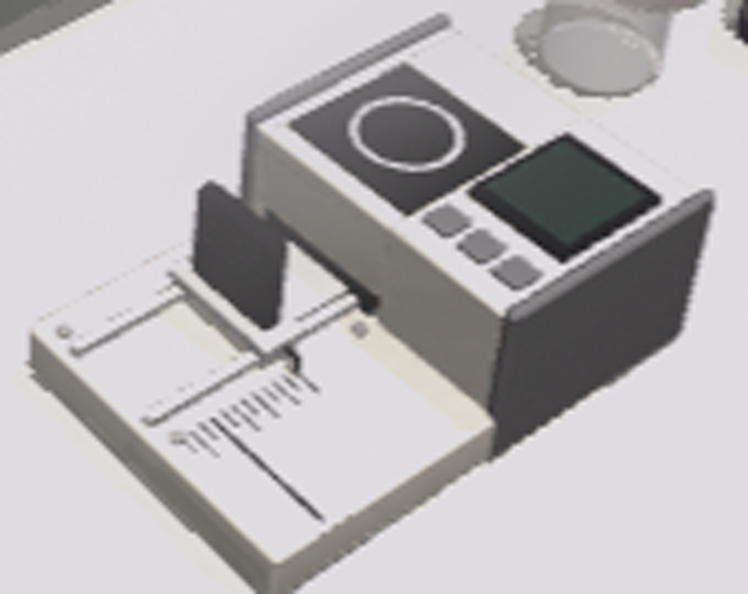

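View pics/c4.png

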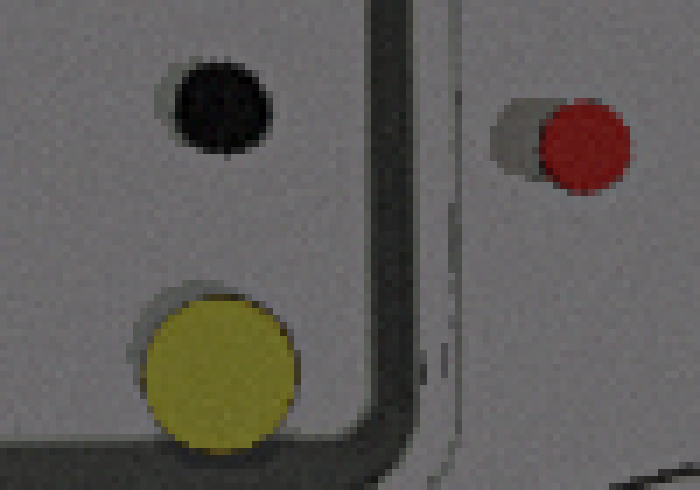

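The crops confirm it: the black-capped vial with the milky glass body stands alone in the tray, clear of the walls. The well ring, handle and scale are all visible. Now I'll measure them across the two views.

```bash
cat > m1.py <<'E'
from h import *
S=np.load('pics/scene0.npz');T=np.load('pics/top0.npz')
def blob(im,x0,x1,y0,y1,f):
    m=np.zeros(im.shape[:2],np.uint8); m[y0:y1,x0:x1]=f(im[y0:y1,x0:x1].astype(int))*255
    n,l,st,c=cv2.connectedComponentsWithStats(m); i=1+np.argmax(st[1:,4]); return (l==i).astype(np.uint8),st[i],c[i]
dk=lambda th:(lambda a:a.max(2)<th)
# vial cap
mt,st,ct=blob(T['im'],205,240,195,225,dk(45)); print('top cap',st,ct)
ms,ss,cs=blob(S['im'],195,225,170,200,dk(60)); print('scene cap',ss,cs)
x,r=tri([ray(T,*ct),ray(S,*cs)]); print('cap centre (approx mid)',x,r)
print('top at z77',plane(T,*ct,77), plane(T,*ct,70))
# ring: bright pixels in black square
def ring(im,x0,x1,y0,y1,th):
    a=im[y0:y1,x0:x1].max(2); m=(a>th).astype(np.uint8)
    cs,_=cv2.findContours(m,cv2.RETR_LIST,cv2.CHAIN_APPROX_NONE); return [( [(e[0][0]+x0,e[0][1]+y0),e[1],e[2]],len(c)) for c in cs if len(c)>=20 for e in [cv2.fitEllipse(c)]]
for q in ring(T['im'],333,360,154,183,75): print('Tring',q)
for q in ring(S['im'],325,360,222,247,140): print('Sring',q)
E
python3 m1.py
```

```text
top cap [215 204  14  13 143] [221.08391608 210.08391608]
scene cap [204 177  13  15 173] [210.         184.28323699]
cap centre (approx mid) [488.51369133 111.18352191  65.85439358] [np.float64(0.8936903707903231), np.float64(0.8936903707903431)]
top at z77 [487.29415098 110.70140625  77.        ] [487.58838672 111.30847315  70.        ]
Tring ([(346.0124845504761, 167.90842247009277), (18.245290756225586, 18.581697463989258), 130.16546630859375], 52)
Tring ([(345.9373617172241, 167.93736171722412), (18.371187210083008, 18.699081420898438), 135.0], 53)
Sring ([(341.9369239807129, 235.06888484954834), (14.759391784667969, 23.0295467376709), 98.66182708740234], 55)
Sring ([(341.90379333496094, 234.9531545639038), (15.622964859008789, 25.825950622558594), 99.20982360839844], 60)
Sring ([(355.0950469970703, 224.7977123260498), (6.82898473739624, 13.769658088684082), 115.15680694580078], 32)
Sring ([(328.62880849838257, 223.5741946697235), (4.505673885345459, 10.475933074951172), 73.36923217773438], 27)
```

```bash
cat >> m1.py <<'E'
print('---')
x,r=tri([ray(T,346,167.92),ray(S,341.92,235.0)]); print('ring',x,r)
print('ring top z75',plane(T,346,167.92,75),'scene z75',plane(S,341.92,235,75))
# black square corners (z75) top: from c2 crop /5+(315,130)
sq=[(82,121),(231,121),(231,265),(84,268)]
P=[plane(T,315+u/5-.4,130+v/5-.4,75) for u,v in sq]; print(np.round(P,1))
# scene square: crop 4.4
sq=[(405,63),(527,147),(407,215),(288,122)]
P=[plane(S,250+u/4.4-.4,205+v/4.4-.4,75) for u,v in sq]; print(np.round(P,1))
# tower cheeks in scene: right cheek top (z78) ends ; front edges
for nm,(u,v),z in [('Rcheek front',(507,318),78),('Rcheek back',(714,195),78),('Lcheek back',(450,18),78),('Lcheek front',(248,120),78),('bed frontright',(275,567),26),('bed right back',(492,425),26),('bed frontleft',(33,335),26),('long line end',(322,519),26),('longline start',(213,420),26),('pointer',(296,360),27)]:
    print(nm,np.round(plane(S,250+u/4.4-.4,205+v/4.4-.4,z),1))
for nm,(u,v),z in [('hl',(100,387),81),('hr',(208,387),81),('long L',(212,478),26),('long R',(340,478),26),('ptr',(215,390),27),('cheekL f',(60,290),78),('cheekL b',(58,42),78),('cheekR b',(363,42),78),('cheekR f',(372,290),78)]:
    print('T',nm,np.round(plane(T,315+u/5-.4,130+v/5-.4,z),1))
E
python3 m1.py | sed -n '/---/,$p'
```

```text
---
ring [ 573.98328486 -163.07069756   74.54952924] [np.float64(0.6423775432614619), np.float64(0.6423775432614448)]
ring top z75 [ 573.42248509 -162.54102352   75.        ] scene z75 [ 574.17810219 -163.69749055   75.        ]
[[ 605.3 -131.    75. ]
 [ 603.9 -196.2   75. ]
 [ 540.6 -193.3   75. ]
 [ 540.6 -129.4   75. ]]
[[ 605.9 -132.8   75. ]
 [ 605.1 -197.4   75. ]
 [ 540.6 -196.1   75. ]
 [ 543.  -130.7   75. ]]
Rcheek front [ 526.9 -256.2   78. ]
Rcheek back [ 636.1 -260.2   78. ]
Lcheek back [ 639.2 -125.8   78. ]
Lcheek front [ 528.9 -122.8   78. ]
bed frontright [ 421.  -256.9   26. ]
bed right back [ 526.8 -258.6   26. ]
bed frontleft [ 423.6 -122.3   26. ]
long line end [ 448.  -251.9   26. ]
longline start [ 448.7 -195.4   26. ]
pointer [ 492.5 -192.9   27. ]
T hl [ 488.6 -133.2   81. ]
T hr [ 487.6 -179.6   81. ]
T long L [ 448.7 -192.4   26. ]
T long R [ 447.4 -250.5   26. ]
T ptr [ 488.4 -195.3   27. ]
T cheekL f [ 531.  -118.1   78. ]
T cheekL b [ 640.  -121.3   78. ]
T cheekR b [ 637.2 -254.9   78. ]
T cheekR f [ 528.1 -253.1   78. ]
```

```bash
cat > goal.py <<'E'
import sys
from h import *
def goal(x,y,z,yaw):
    s=read_state(); R0=R.from_rotvec(s['orientation']); 
    c,sn=np.cos(np.radians(yaw)),np.sin(np.radians(yaw))
    G=R.from_matrix(np.array([[-sn,c,0],[c,sn,0],[0,0,-1]]).astype(float))
    tv=(R0.inv()*G).as_rotvec(degrees=True); d=R0.inv().apply(np.array([x,y,z])-s['position'])
    print('t',round(s['time_s'],2),'pos',np.round(s['position'],1),'F',np.round(s['ft_force'],1),'w',round(s['gripper_width'],1),'\nturn',np.round(tv,2),'shift',np.round(d,1),'dist',round(np.linalg.norm(d),1))
if __name__=='__main__': goal(*map(float,sys.argv[1:5]))
E
sed -i 's/\[\[-sn,c,0\],\[c,sn,0\]/[[-sn,c,0],[c,sn,0]/' goal.py
python3 goal.py 488 111 180 0
```

```text
t 0.15 pos [224.9 501.4 204.6] F [0.2 0.2 0.1] w 94.1 
turn [-9.000e-02  5.000e-02  6.584e+01] shift [-399.8 -248.5   24.9] dist 471.4
```

drive_tool --plan '[0, 0, 6, -35, -22, 2, 60, 0, 0, 12, -70, -43, 4, 60, 0, 0, 18, -105, -65, 6, 60, 0, 0, 24, -140, -87, 9, 60, 0, 0, 30, -175, -109, 11, 60, 0, 0, 36, -210, -130, 13, 60, 0, 0, 42, -245, -152, 15, 60, 0, 0, 48, -280, -174, 17, 60, 0, 0, 54, -315, -196, 20, 60, 0, 0, 60, -350, -217, 22, 60]'

```text
time_s: 0.98
position: [455.9, 158.1, 182.5]
orientation: [2.112, 2.326, -0.003]
ft_force: [1.3, 0.4, -0.5]
gripper_width: 60.2
```

```bash
python3 goal.py 488 111 180 0
```

```text
t 0.98 pos [455.9 158.1 182.5] F [ 1.3  0.4 -0.5] w 60.2 
turn [-0.07  0.08  5.52] shift [-50.   27.5   2.6] dist 57.1
```

drive_tool --plan '[0, 0, 2.7, -25, 14, 1, 60, 0, 0, 5.5, -50, 27, 2, 60, 0, 0, 5.5, -50, 27, 2, 60, 0, 0, 5.5, -50, 27, 2, 60]'

```text
time_s: 1.32
position: [487.7, 109.9, 179.8]
orientation: [-2.223, -2.218, 0.005]
ft_force: [0.5, 1.3, -0.0]
gripper_width: 60.3
```

```bash
python3 goal.py 488 111 180 0; python3 -c "
from h import *
snap('wrist','w1')"
```

```text
t 1.32 pos [487.7 109.9 179.8] F [ 0.5  1.3 -0. ] w 60.3 
turn [-0.16  0.07 -0.12] shift [ 1.1  0.3 -0.2] dist 1.2
```

View pics/w1.png

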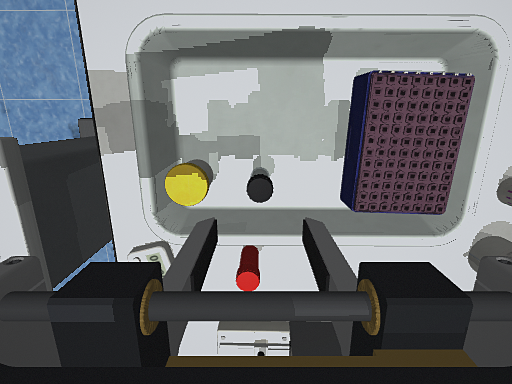

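The wrist picture shows the black cap at about (260,187), between the cup (187,185) and the rack. I'll refine the vial's position from this second view.

```bash
cat > m2.py <<'E'
import io,contextlib
with contextlib.redirect_stdout(io.StringIO()):
    from m1 import *
W=np.load('pics/w1.npz')
mw,sw,cw=blob(W['im'],240,280,165,210,dk(75)); print(sw,cw)
rs=[ray(T,*ct),ray(S,*cs),ray(W,*cw)]
print(tri(rs)); print('W+T',tri([rs[0],rs[2]]),'W+S',tri([rs[1],rs[2]]))
print(plane(W,*cw,68),plane(T,*ct,68),plane(S,*cs,68))
E
python3 m2.py
```

```text
[247 174  26  29 599] [259.53422371 187.76794658]
(array([487.94686746, 110.39120603,  66.85174719]), [np.float64(1.2079917137351843), np.float64(0.991333206461405), np.float64(0.7392195338021893)])
W+T (array([487.49344592, 111.14334988,  71.92479115]), [np.float64(0.014143374152948071), np.float64(0.014143374152888001)]) W+S (array([487.92709356, 109.56655555,  66.89825046]), [np.float64(0.5306210227645286), np.float64(0.5306210227645457)])
[487.46472021 110.11634404  68.        ] [487.67245407 111.48192083  68.        ] [487.58273445 108.03926463  68.        ]
```

```bash
python3 goal.py 487.8 110.7 48 0
```

```text
t 1.37 pos [487.2 110.9 180.1] F [-0.3 -0.3  0.8] w 60.2 
turn [-0.14  0.05 -0.  ] shift [-1.000e-01  9.000e-01  1.321e+02] dist 132.1
```

drive_tool --plan '[0, 0, 0, 0, 0, 20, 60, 0, 0, 0, 0, 0.5, 50, 60, 0, 0, 0, 0, 0.5, 80, 60, 0, 0, 0, 0, 0.5, 108, 60, 0, 0, 0, 0, 0.5, 124, 60, 0, 0, 0, 0, 0.5, 132, 60, 0, 0, 0, 0, 0.5, 132, 60]'

```text
time_s: 1.95
position: [485.2, 111.8, 46.1]
orientation: [-2.216, -2.221, 0.009]
ft_force: [-0.4, -0.3, 0.8]
gripper_width: 60.2
```

drive_tool --plan '[0, 0, 0, 0, 0, 0, 40, 0, 0, 0, 0, 0, 0, 25, 0, 0, 0, 0, 0, 0, 15, 0, 0, 0, 0, 0, 0, 10, 0, 0, 0, 0, 0, 0, 10, 0, 0, 0, 0, 0, 0, 10, 0, 0, 0, 0, 0, 0, 10]'

```text
time_s: 2.53
position: [485.9, 111.8, 47.0]
orientation: [-2.217, -2.222, 0.007]
ft_force: [0.3, -0.1, 2.8]
gripper_width: 27.5
```

```bash
python3 goal.py 487.8 110.7 150 0; python3 -c "
from h import *
snap('wrist','w2')"
```

```text
t 2.53 pos [485.9 111.8  47. ] F [ 0.3 -0.1  2.8] w 27.5 
turn [-0.3   0.05  0.12] shift [  -1.2    1.4 -103.1] dist 103.1
```

View pics/w2.png

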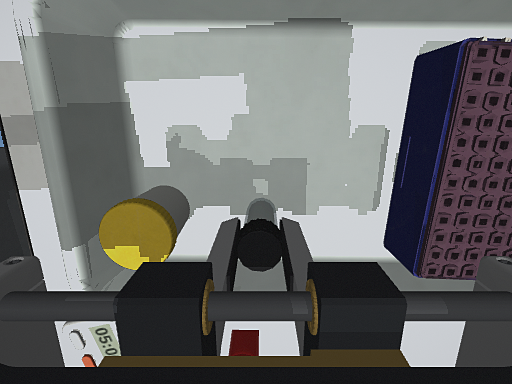

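The jaws stopped at 27.5 mm on the cap, centred at column 259, so the grasp is good. Next I lift.

drive_tool --plan '[0, 0, 0, 0, 0, -8, 10, 0, 0, 0, 0, 0, -25, 10, 0, 0, 0, 0, 0, -50, 10, 0, 0, 0, 0, 0, -78, 10, 0, 0, 0, 0, 0, -100, 10, 0, 0, 0, 0, 0, -115, 10, 0.3, 0, 0, 0, 0, -120, 10, 0.3, 0, 0, 0, 0, -120, 10]'

```text
time_s: 3.25
position: [487.4, 111.9, 168.6]
orientation: [-2.216, -2.22, 0.009]
ft_force: [0.4, 0.3, -0.9]
gripper_width: 27.2
```

```bash
python3 goal.py 574 -163 170 -1.5
```

```text
t 3.25 pos [487.4 111.9 168.6] F [ 0.4  0.3 -0.9] w 27.2 
turn [-0.44  0.04  1.61] shift [-275.1   86.1   -1.9] dist 288.3
```

drive_tool --plan '[-0.1, 0, 0.2, -10, 3, 0, 10, -0.1, 0, 0.4, -35, 11, -1, 10, -0.2, 0, 0.6, -65, 20, -1, 10, -0.2, 0, 0.8, -97, 30, -1, 10, -0.3, 0, 1, -130, 41, -1, 10, -0.3, 0, 1.2, -162, 51, -1, 10, -0.4, 0, 1.4, -195, 61, -2, 10, -0.4, 0, 1.6, -227, 71, -2, 10, -0.4, 0, 1.6, -254, 79, -2, 10, -0.4, 0, 1.6, -270, 85, -2, 10]'

```text
time_s: 4.08
position: [572.0, -161.7, 167.3]
orientation: [-2.252, -2.187, 0.006]
ft_force: [0.3, 0.7, -1.2]
gripper_width: 27.8
```

drive_tool --plan '[0, 0, 0, -5, 1, 0, 10, 0, 0, 0, -5, 1, 0, 10, 0, 0, 0, -5, 1, 0, 10]'

```text
time_s: 4.33
position: [571.7, -166.5, 165.5]
orientation: [-2.25, -2.183, 0.008]
ft_force: [0.3, 0.1, -0.9]
gripper_width: 26.9
```

```bash
python3 goal.py 574 -163 170 -1.5;  python3 -c "
from h import *
snap('wrist','w3');snap('scene','s3');snap('top','t3')
s=cv2.imread('pics/s3.png')[110:330,230:430]; cv2.imwrite('pics/s3c.png',cv2.resize(s,None,fx=2.7,fy=2.7,interpolation=cv2.INTER_CUBIC))"
```

```text
t 4.33 pos [ 571.7 -166.5  165.5] F [ 0.3  0.1 -0.9] w 26.9 
turn [-0.47 -0.05 -0.22] shift [ 3.6  2.1 -4.5] dist 6.2
```

View pics/w3.png

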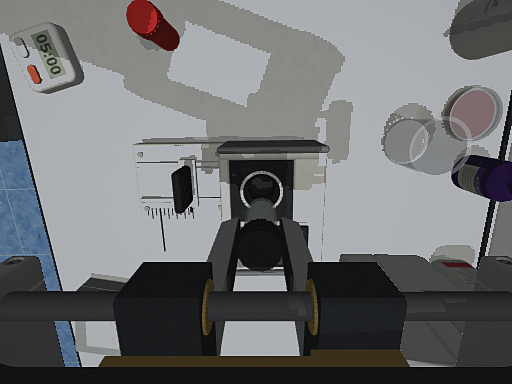

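View pics/s3c.png

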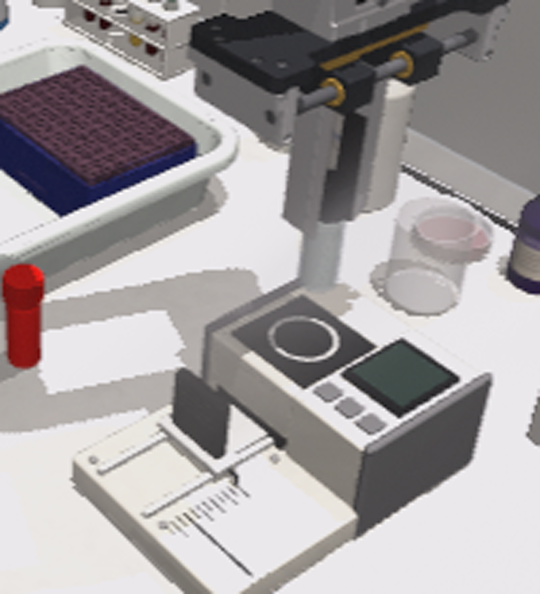

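View pics/t3.png

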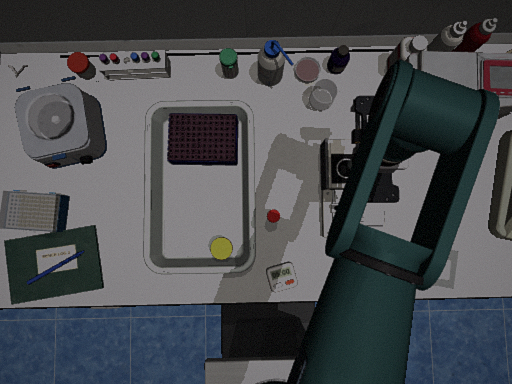

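```bash
python3 -c "
import cv2
s=cv2.imread('pics/w3.png')[140:280,190:330]; cv2.imwrite('pics/w3c.png',cv2.resize(s,None,fx=4.2,fy=4.2,interpolation=cv2.INTER_CUBIC))
from h import *
for i in range(4): print(read_state()['time_s'],read_state()['position'])"
```

```text
4.4833 [ 572.48246127 -165.45635853  167.18001894]
4.4833 [ 572.48246127 -165.45635853  167.18001894]
4.4833 [ 572.48246127 -165.45635853  167.18001894]
4.4833 [ 572.48246127 -165.45635853  167.18001894]
```

View pics/w3c.png

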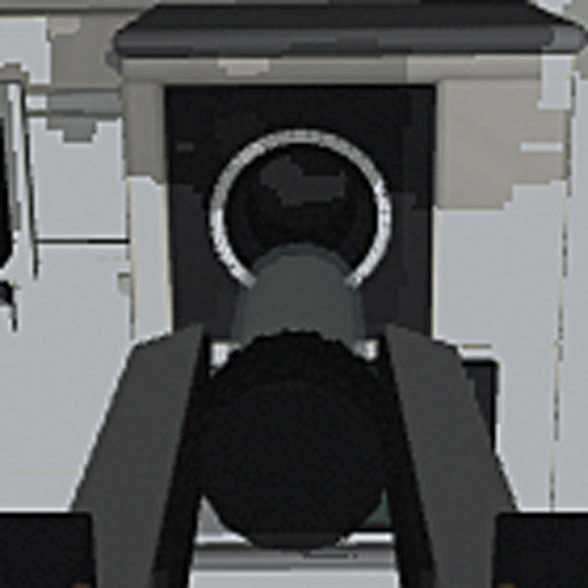

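```bash
cat > m3.py <<'E'
from h import *
W=np.load('pics/w3.npz'); S=np.load('pics/s3.npz'); cr=lambda u,v:(190+(u+.5)/4.2-.5,140+(v+.5)/4.2-.5)
def circ(P):
    A=np.c_[2*P[:,:2],np.ones(len(P))]; c=np.linalg.lstsq(A,(P[:,:2]**2).sum(1),rcond=None)[0]; return c[:2],np.sqrt(c[2]+c[0]**2+c[1]**2)
# ring in wrist: middle of white ring
im=W['im']; pts=[]
c0=np.array(cr(301,215))
for a in np.radians(np.r_[-225:46:5]):
    rr=np.arange(16,26,.25); u=c0[0]+rr*np.cos(a); v=c0[1]+rr*np.sin(a)
    g=cv2.remap(im.max(2).astype(np.float32),u.astype(np.float32)[None],v.astype(np.float32)[None],cv2.INTER_LINEAR)[0]
    if g.max()<110: continue
    w=np.clip(g-0.6*g.max(),0,None); pts.append((np.sum(u*w)/w.sum(),np.sum(v*w)/w.sum()))
e=cv2.fitEllipse(np.array(pts,np.float32)); print('ring px',e,len(pts))
P=np.array([plane(W,u,v,75) for u,v in pts]); print('ring wrist z75',circ(P))
o=[ray(W,*e[0])]; 
T=np.load('pics/top0.npz'); S0=np.load('pics/scene0.npz')
print('tri3',tri([ray(W,*e[0]),ray(T,346,167.92),ray(S0,341.92,235)]), 'W+T',tri([ray(W,*e[0]),ray(T,346,167.92)])[0],'W+S',tri([ray(W,*e[0]),ray(S0,341.92,235)])[0])
for z in (121,123,125):
    q=[plane(W,*cr(u,v),z) for u,v in [(246,285),(357,285),(301,243)]]
    print(z,'L/R width',np.linalg.norm(q[0]-q[1]),'mid',(q[0]+q[1])/2,'top',q[2])
# cap top disc lower part: crop circle approx centre (293,468) 
q=[plane(W,*cr(u,v),167+30) for u,v in [(200,465),(386,465),(293,548),(293,385)]]; print('cap',np.round(q,1))
print('TCP px in scene',proj(S,[572.3,-165.8,167]))
print('vial axis points px wrist', [proj(W,[572,-165,z]) for z in (123,197)])
E
python3 m3.py
```

```text
ring px ((261.1478576660156, 191.13514709472656), (38.364479064941406, 39.85810470581055), 91.31275939941406) 55
ring wrist z75 (array([ 572.86499411, -164.40957379]), np.float64(20.303377025337255))
tri3 (array([ 573.38803349, -163.45900247,   75.26770791]), [np.float64(0.6720653160446854), np.float64(0.9539983943601645), np.float64(0.6848795529621232)]) W+T [ 572.75829687 -161.69168098   81.48122173] W+S [ 573.15689929 -164.06216017   75.74052092]
121 L/R width 22.72054921597758 mid [ 573.17061099 -166.01959062  121.        ] top [ 573.33497268 -157.05216802  121.        ]
123 L/R width 22.517773400026652 mid [ 573.19385583 -165.34405612  123.        ] top [ 573.35675063 -156.45666575  123.        ]
125 L/R width 22.31499758407572 mid [ 573.21710068 -164.66852161  125.        ] top [ 573.37852859 -155.86116349  125.        ]
cap [[ 558.9 -166.8  197. ]
 [ 585.2 -167.5  197. ]
 [ 571.7 -180.3  197. ]
 [ 572.5 -154.9  197. ]]
TCP px in scene [348.46044903 191.80946129]
vial axis points px wrist [array([259.98640432, 207.13036569]), array([259.14240883, 247.06903218])]
```

Ring centre is about (573.2,-163.8) at z≈75, and the vial in hand is at about (572.6,-167.6), so it needs about +3.3 mm in y. I'll correct that, go down to just above the rim and look again.

drive_tool --plan '[-0.4, 0, 0, 3.3, 0.6, 8, 10, -0.4, 0, 0, 3.3, 0.6, 22, 10, -0.4, 0, 0, 3.3, 0.6, 34, 10, -0.4, 0, 0, 3.3, 0.6, 40, 10, -0.4, 0, 0, 3.3, 0.6, 40, 10, -0.4, 0, 0, 3.3, 0.6, 40, 10]'

```text
time_s: 4.98
position: [572.6, -161.7, 126.5]
orientation: [2.252, 2.191, 0.001]
ft_force: [-0.1, -0.3, -0.7]
gripper_width: 27.9
```

```bash
python3 goal.py 573 -161 125 -1.5;  python3 -c "
from h import *
snap('wrist','w4');snap('scene','s4')
print(read_state()['position'])
a=cv2.imread('pics/w4.png')[150:290,190:330]; cv2.imwrite('pics/w4c.png',cv2.resize(a,None,fx=4.2,fy=4.2,interpolation=cv2.INTER_CUBIC))
s=cv2.imread('pics/s4.png')[150:290,270:420]; cv2.imwrite('pics/s4c.png',cv2.resize(s,None,fx=4,fy=4,interpolation=cv2.INTER_CUBIC))"
```

```text
t 4.98 pos [ 572.6 -161.7  126.5] F [-0.1 -0.3 -0.7] w 27.9 
turn [ 0.03 -0.02 -0.07] shift [0.7 0.4 1.5] dist 1.7
[ 573.39157453 -162.25220896  127.86314567]
```

View pics/w4c.png

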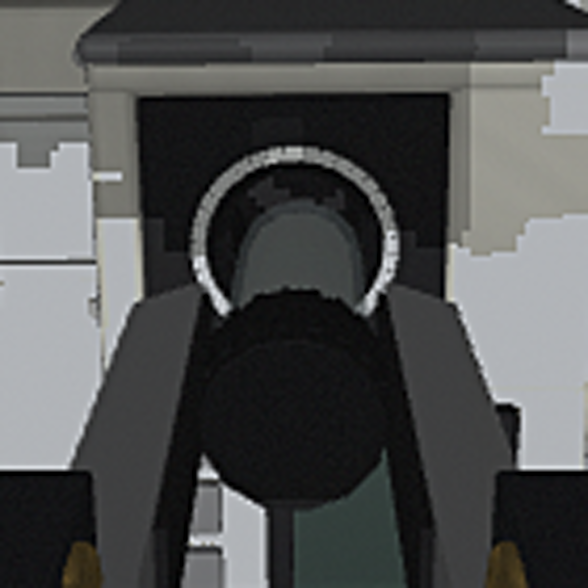

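View pics/s4c.png

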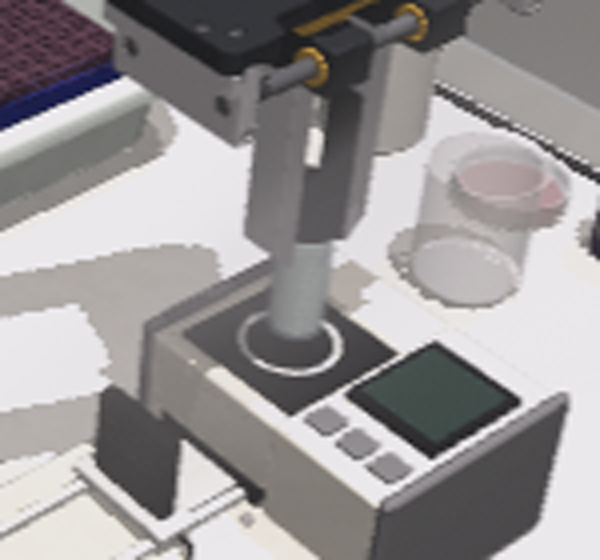

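```bash
cat > m4.py <<'E'
from h import *
W=np.load('pics/w4.npz'); S=np.load('pics/s4.npz')
cr=lambda u,v:(190+(u+.5)/4.2-.5,150+(v+.5)/4.2-.5); cs=lambda u,v:(270+(u+.5)/4-.5,150+(v+.5)/4-.5)
from m3 import circ
im=W['im']; pts=[]; c0=np.array(cr(295,252))
for a in np.radians(np.r_[-210:31:5]):
    rr=np.arange(18,30,.25); u=c0[0]+rr*np.cos(a); v=c0[1]+rr*np.sin(a)
    g=cv2.remap(im.max(2).astype(np.float32),u.astype(np.float32)[None],v.astype(np.float32)[None],cv2.INTER_LINEAR)[0]
    if g.max()<110: continue
    w=np.clip(g-0.6*g.max(),0,None); pts.append((np.sum(u*w)/w.sum(),np.sum(v*w)/w.sum()))
P=np.array([plane(W,u,v,75) for u,v in pts]); print('ring wrist z75',circ(P),len(pts))
for z in (82,84):
    q=[plane(W,*cr(u,v),z) for u,v in [(240,255),(360,255),(300,203)]]
    print(z,'w',np.linalg.norm(q[0]-q[1]),'mid',(q[0]+q[1])/2,'far',q[2])
    q=[plane(S,*cs(u,v),z) for u,v in [(271,326),(328,326),(300,338)]]
    print('S',z,'w',np.linalg.norm(q[0]-q[1]),'mid',(q[0]+q[1])/2,'near',q[2])
print('ring S', plane(S,*cs(290,342),75))
E
python3 m4.py | grep -v '^tri\|cap'|tail -6
```

```text
ring wrist z75 (array([ 572.88250658, -164.28956781]), np.float64(20.213398519050166)) 49
82 w 24.642912203484844 mid [ 574.06368577 -163.89322259   82.        ] far [ 574.36204999 -152.74958313   82.        ]
S 82 w 24.131313783213898 mid [ 578.39164386 -164.59106666   82.        ] near [ 572.79648133 -170.17610856   82.        ]
84 w 24.42298994901598 mid [ 574.07103936 -163.19238668   84.        ] far [ 574.36674086 -152.14819708   84.        ]
S 84 w 24.042224062054103 mid [ 576.45531674 -166.11655055   84.        ] near [ 570.88081084 -171.68097319   84.        ]
ring S [ 574.21455081 -164.1385361    75.        ]
```

```bash
python3 -c "
import cv2
s=cv2.imread('pics/s4.png')[205:250,320:365]; cv2.imwrite('pics/s4d.png',cv2.resize(s,None,fx=13,fy=13,interpolation=cv2.INTER_NEAREST))"
```

```text
(no output)
```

View pics/s4d.png

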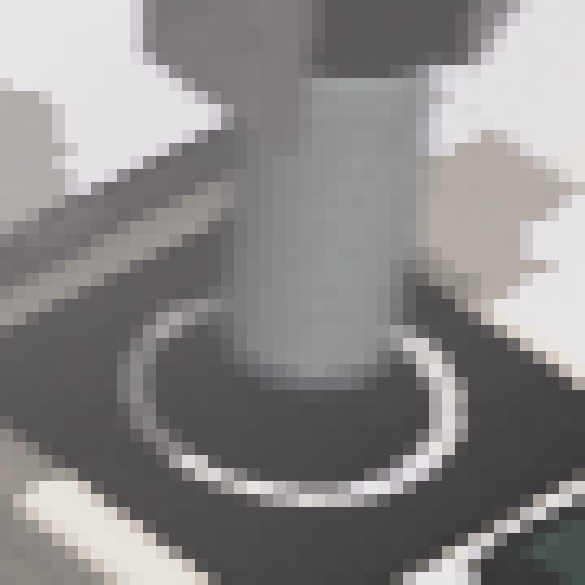

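The wrist and scene views both show the vial about 1.3 mm too far in +x and about 1 mm too far in -y against the ring. I'll correct that and lower it slowly.

drive_tool --plan '[0, 0, 0, 1, -1.3, 0, 10, 0, 0, 0, 1, -1.3, 4, 10, 0, 0, 0, 1, -1.3, 8, 10, 0, 0, 0, 1, -1.3, 12, 10, 0, 0, 0, 1, -1.3, 16, 10, 0, 0, 0, 1, -1.3, 20, 10, 0, 0, 0, 1, -1.3, 20, 10]'

```text
time_s: 5.67
position: [571.4, -161.0, 106.3]
orientation: [2.252, 2.19, 0.001]
ft_force: [0.6, -0.1, -1.4]
gripper_width: 27.4
```

```bash
python3 goal.py 572 -161.5 80 -1.5;  python3 -c "
from h import *
snap('wrist','w5')
s=read_state();print(s['position'],s['ft_force'],s['moment'])
a=cv2.imread('pics/w5.png')[150:290,190:330]; cv2.imwrite('pics/w5c.png',cv2.resize(a,None,fx=4.2,fy=4.2,interpolation=cv2.INTER_CUBIC))"
```

```text
t 5.67 pos [ 571.4 -161.   106.3] F [ 0.6 -0.1 -1.4] w 27.4 
turn [ 0.03 -0.01 -0.09] shift [-0.5  0.6 26.3] dist 26.3
[ 571.68208199 -161.02516764  106.8265279 ] [-1.0582337  -0.80959542 -0.41200219] [-0.09197879  0.05985922 -0.00312973]
```

View pics/w5c.png

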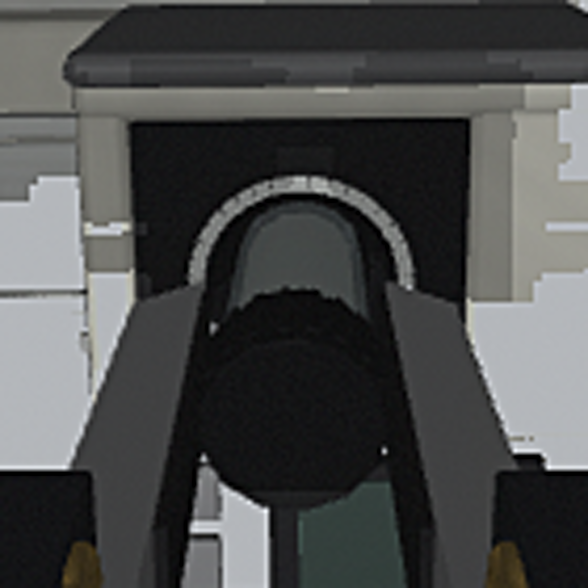

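drive_tool --plan '[0, 0, 0, 0, 0, 2, 10, 0, 0, 0, 0, 0, 4, 10, 0, 0, 0, 0, 0, 6, 10, 0, 0, 0, 0, 0, 8, 10]'

```text
time_s: 6.05
position: [571.7, -161.0, 98.7]
orientation: [2.251, 2.19, 0.001]
ft_force: [-0.2, 0.1, -1.0]
gripper_width: 27.2
```

```bash
cat > fz.py <<'E'
from h import *
s=read_state();print(s['time_s'],np.round(s['position'],1),np.round(s['ft_force'],1),np.round(s['moment'],2))
E
python3 fz.py; python3 -c "
from h import *
W=np.load('pics/w5.npz')
cr=lambda u,v:(190+(u+.5)/4.2-.5,150+(v+.5)/4.2-.5)
for z in (60,62,64): print(z,plane(W,*cr(299,203),z))
print(plane(W,*cr(301,178),75),plane(W,*cr(301,191),75))"
```

```text
6.05 [ 571.7 -161.    98.7] [-0.2  0.1 -1. ] [-0.04  0.09 -0.02]
60 [ 572.94422648 -152.51680111   60.        ]
62 [ 572.95105386 -151.91544441   62.        ]
64 [ 572.95788125 -151.31408771   64.        ]
[ 573.5102302  -143.06960883   75.        ] [ 573.44108224 -145.63516999   75.        ]
```

drive_tool --plan '[0, 0, 0, 0, 0, 2, 10, 0, 0, 0, 0, 0, 5, 10, 0, 0, 0, 0, 0, 8, 10, 0, 0, 0, 0, 0, 11, 10, 0, 0, 0, 0, 0, 13, 10, 0, 0, 0, 0, 0, 15, 10, 0, 0, 0, 0, 0, 15, 10]'

```text
time_s: 6.63
position: [571.4, -160.9, 83.1]
orientation: [2.252, 2.19, 0.001]
ft_force: [0.1, -0.5, -1.7]
gripper_width: 27.9
```

```bash
python3 fz.py
```

```text
6.6333 [ 571.4 -160.9   83.1] [ 0.1 -0.5 -1.7] [-0.09  0.07 -0.02]
```

drive_tool --plan '[0, 0, 0, 0, 0, 1, 10, 0, 0, 0, 0, 0, 2, 10, 0, 0, 0, 0, 0, 2.5, 10, 0, 0, 0, 0, 0, 2.5, 10]'

```text
time_s: 6.97
position: [571.4, -160.9, 80.5]
orientation: [2.252, 2.19, 0.001]
ft_force: [0.1, -0.2, -0.9]
gripper_width: 27.9
```

drive_tool --plan '[0, 0, 0, 0, 0, 0.5, 10, 0, 0, 0, 0, 0, 1, 10, 0, 0, 0, 0, 0, 1, 10]'

```text
time_s: 7.22
position: [571.4, -160.9, 79.4]
orientation: [-2.252, -2.19, -0.001]
ft_force: [0.2, -1.1, -0.8]
gripper_width: 27.6
```

```bash
python3 fz.py
```

```text
7.2167 [ 571.4 -160.9   79.4] [ 0.2 -1.1 -0.8] [-0.05  0.08  0.02]
```

drive_tool --plan '[0, 0, 0, 0, 0, 0.5, 10, 0, 0, 0, 0, 0, 1, 10, 0, 0, 0, 0, 0, 1, 10]'

```text
time_s: 7.47
position: [571.6, -161.1, 79.3]
orientation: [2.252, 2.19, 0.001]
ft_force: [-1.9, 0.1, 3.8]
gripper_width: 27.2
```

```bash
python3 fz.py;python3 -c "
from h import *
snap('scene','s6')
s=cv2.imread('pics/s6.png')[160:280,280:410]; cv2.imwrite('pics/s6c.png',cv2.resize(s,None,fx=4.5,fy=4.5,interpolation=cv2.INTER_CUBIC))"
```

```text
7.4667 [ 571.6 -161.1   79.3] [-1.9  0.1  3.8] [-0.01  0.47 -0.02]
```

View pics/s6c.png

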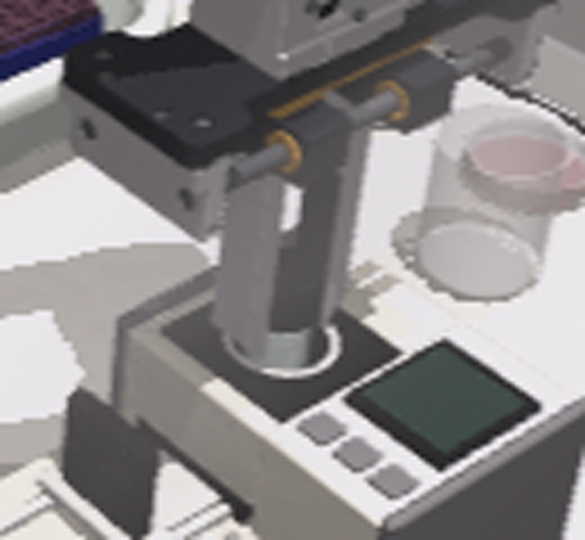

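The push up is 3.8 N at TCP z 79.3, matching the expected seating height (44+35), and the vial is seen deep in the ring. I'll release it.

drive_tool --plan '[0, 0, 0, 0, 0, -0.5, 32, 0, 0, 0, 0, 0, -0.5, 40, 0, 0, 0, 0, 0, -0.5, 46, 0, 0, 0, 0, 0, -0.5, 46, 0, 0, 0, 0, 0, -0.5, 46]'

```text
time_s: 7.93
position: [571.4, -161.0, 79.4]
orientation: [2.252, 2.19, 0.001]
ft_force: [0.2, 1.1, -0.6]
gripper_width: 45.8
```

drive_tool --plan '[0, 0, 0, 0, 0, -5, 46, 0, 0, 0, 0, 0, -20, 46, 0, 0, 0, 0, 0, -45, 46, 0, 0, 0, 0, 0, -70, 46, 0, 0, 0, 0, 0, -90, 46, 0, 0, 0, 0, 0, -90, 46]'

```text
time_s: 8.43
position: [574.0, -162.0, 175.5]
orientation: [2.245, 2.184, 0.007]
ft_force: [0.5, -0.0, 1.3]
gripper_width: 46.2
```

```bash
python3 goal.py 488.3 -156.5 150 -1.5;python3 -c "
from h import *
snap('scene','s7');snap('wrist','w7')
s=cv2.imread('pics/s7.png')[160:330,250:420]; cv2.imwrite('pics/s7c.png',cv2.resize(s,None,fx=3.5,fy=3.5,interpolation=cv2.INTER_CUBIC))"
```

```text
t 8.43 pos [ 574.  -162.   175.5] F [ 0.5 -0.   1.3] w 46.2 
turn [ 0.59  0.19 -0.09] shift [  3.2 -86.1  24.6] dist 89.6
```

View pics/s7c.png

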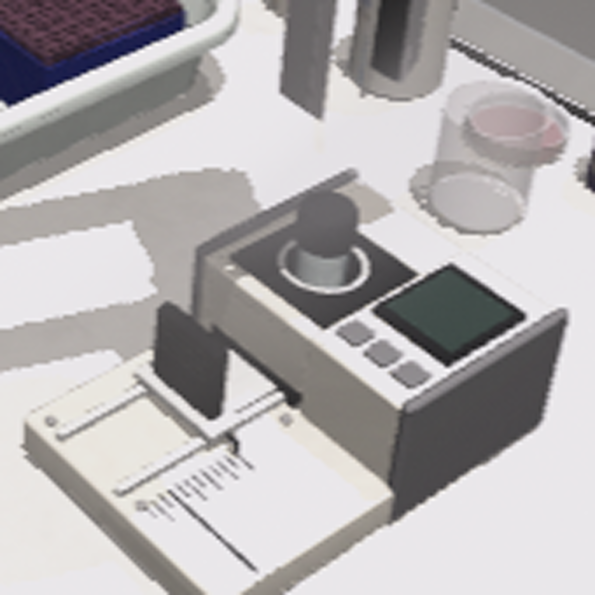

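View pics/w7.png

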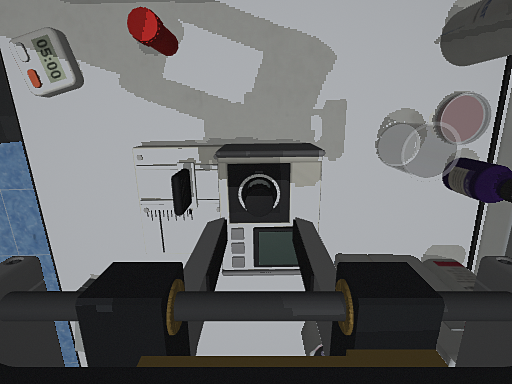

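The vial stands upright in the well with the cap above the ring: wrist (260,195), scene crop (328,222). I'll check the seating height, and measure the handle for the grasp.

```bash
cat > m7.py <<'E'
from h import *
W=np.load('pics/w7.npz'); S=np.load('pics/s7.npz')
cs=lambda u,v:(250+(u+.5)/3.5-.5,160+(v+.5)/3.5-.5)
a=W['im'].max(2); print(a[175:216:3,259]); 
s=cv2.imread('pics/w7.png')[130:270,130:300]; cv2.imwrite('pics/w7c.png',cv2.resize(s,None,fx=4.4,fy=4.4,interpolation=cv2.INTER_CUBIC))
s=cv2.imread('pics/s7.png')[200:300,285:375]; cv2.imwrite('pics/s7d.png',cv2.resize(s,None,fx=6,fy=6,interpolation=cv2.INTER_CUBIC))
E
python3 m7.py
```

```text
[123   5  71   9  14  20  22  41  36  37  36  35  35  35]
```

View pics/w7c.png

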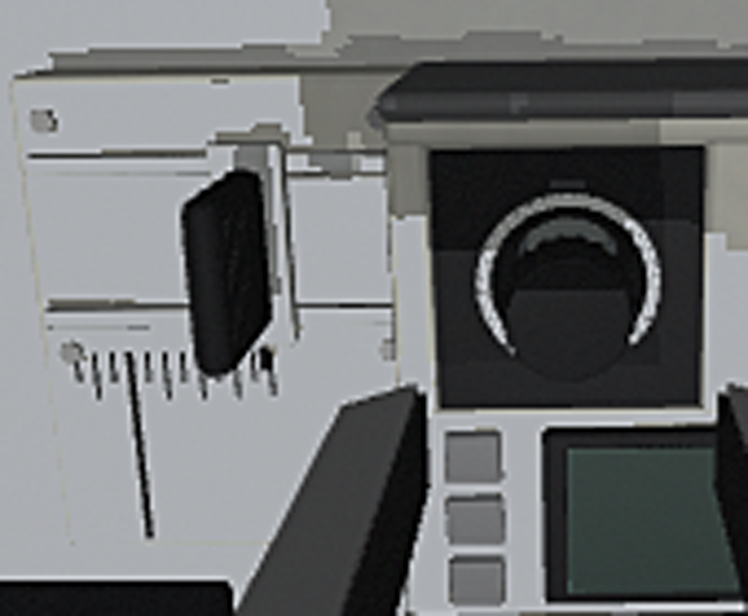

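View pics/s7d.png

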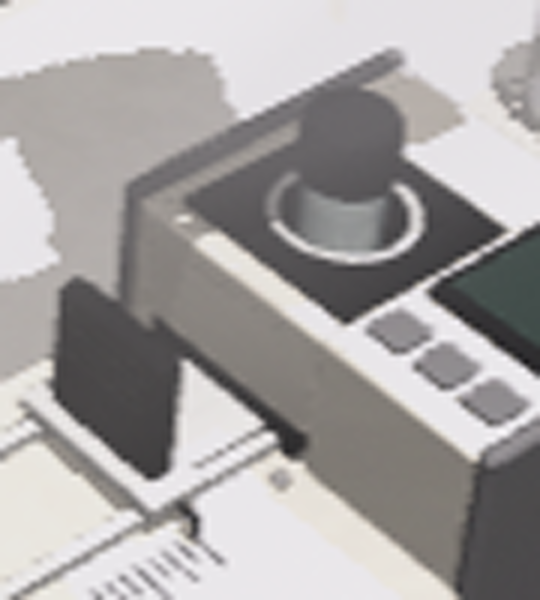

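```bash
cat > m8.py <<'E'
from h import *
W=np.load('pics/w7.npz'); S=np.load('pics/s7.npz'); T=np.load('pics/top0.npz')
cs=lambda u,v:(285+(u+.5)/6-.5,200+(v+.5)/6-.5); cw=lambda u,v:(130+(u+.5)/4.4-.5,130+(v+.5)/4.4-.5); ct=lambda u,v:(315+(u+.5)/5-.5,130+(v+.5)/5-.5)
rw=ray(W,*cw(570,316)); rs=ray(S,*cs(352,143)); print('cap mid',tri([rw,rs]))
# expected projections if seated: cap top far, cap bottom near (scene view dir)
d=np.array([.61,.79]); c=np.array([573,-164])
for z,sg in ((109,1),(89,-1)):
    p=np.r_[c+sg*14*d,z]; u=proj(S,p); print(z,'expected crop',(u[0]-285+.5)*6-.5,(u[1]-200+.5)*6-.5)
p=np.r_[c+[0,-14],109]; u=proj(W,p); print('W near cap top edge exp',(u-130+.5)*4.4-.5,'meas (570,381)')
# handle: top edge ends. wrist top face; scene top edge
# handle top left/right corner: scene (72,283),(183,352) ; wrist far end (235,172) near (215,372)
print('h right top',tri([ray(S,*cs(176,352)),ray(W,*cw(208,370)),ray(T,*ct(208,387))]))
print('h left top',tri([ray(S,*cs(72,283)),ray(W,*cw(205,200)),ray(T,*ct(100,387))]))
print('ptr wrist z28',plane(W,*cw(266,360),28),'T',plane(T,*ct(215,390),28),'S',plane(S,*cs(192,518),28))
print('long line wrist z26',plane(W,*cw(128,353),26),plane(W,*cw(150,537),26))
print('handle top ends on z81 wrist',plane(W,*cw(206,370),81),plane(W,*cw(205,198),81))
E
python3 m8.py
```

```text
cap mid (array([ 573.03345451, -164.17014611,  101.1969445 ]), [np.float64(0.21662245768332594), np.float64(0.21662245768332233)])
109 expected crop 347.6696177243093 89.501262411384
89 expected crop 355.12147078936164 208.8769806621325
W near cap top edge exp [571.14466453 387.84404573] meas (570,381)
h right top (array([ 488.31544664, -180.75682008,   83.03478013]), [np.float64(2.298124703774726), np.float64(0.863341282756935), np.float64(1.812701779842218)])
h left top (array([ 489.99533706, -138.50602449,   76.53836194]), [np.float64(2.4462509189518973), np.float64(2.8201496111361837), np.float64(4.559787283138717)])
ptr wrist z28 [ 486.38072303 -197.96217792   28.        ] T [ 488.39523204 -195.10426097   28.        ] S [ 492.13473992 -192.48165643   28.        ]
long line wrist z26 [ 446.86109828 -195.3447387    26.        ] [ 446.06572599 -253.20244656   26.        ]
handle top ends on z81 wrist [ 486.27866547 -181.52350097   81.        ] [ 490.60918071 -139.93521618   81.        ]
```

The cap's middle triangulates to (573.0,-164.2) near z≈100 and its top edge is where a seated vial's would be (z 109), so it is seated. The handle is at about (488.3,-158.5). I'll go over it.

```bash
python3 goal.py 488.3 -158.5 150 -1.4
```

```text
t 8.53 pos [ 571.8 -161.1  170.1] F [ 0.2 -0.  -1. ] w 45.7 
turn [ 0.14  0.03 -0.19] shift [  0.3 -83.6  19.9] dist 85.9
```

drive_tool --plan '[0, 0, 0, 0, -12, 0, 34, 0, 0, 0, 0, -32, 4, 34, 0, 0, 0, 0, -54, 10, 34, 0, 0, 0, 0, -72, 16, 34, 0, 0, 0, 0, -81, 20, 34, 0, 0, 0, 0, -83.5, 20, 34, 0, 0, 0, 0, -83.5, 20, 34, 0, 0, 0, 0, -83.5, 20, 34]'

```text
time_s: 9.2
position: [488.4, -158.8, 149.0]
orientation: [2.251, 2.19, 0.002]
ft_force: [0.4, 0.7, -0.1]
gripper_width: 34.1
```

```bash
python3 -c "
from h import *
snap('wrist','w9')
snap('scene','s9')
s=cv2.imread('pics/w9.png')[130:290,180:350]; cv2.imwrite('pics/w9c.png',cv2.resize(s,None,fx=3.6,fy=3.6,interpolation=cv2.INTER_CUBIC))"; python3 goal.py 488.3 -158.5 50 -1.4
```

```text
t 9.3 pos [ 489.  -158.9  149.7] F [ 0.7  0.  -0.3] w 34.3 
turn [ 0.14  0.03 -0.18] shift [ 0.4 -0.9 99.6] dist 99.7
```

View pics/w9c.png

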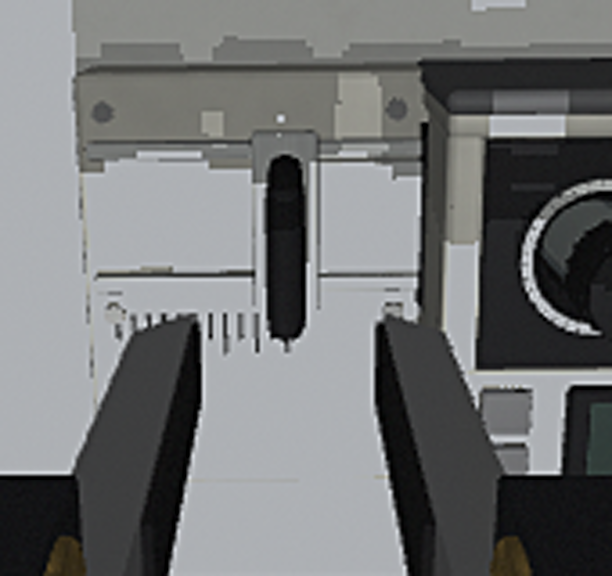

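The handle (crop column 286) sits midway between the jaws (200 and 376). I'll go down around it.

drive_tool --plan '[0, 0, 0, 0, -0.3, 15, 34, 0, 0, 0, 0, -0.3, 38, 34, 0, 0, 0, 0, -0.3, 60, 34, 0, 0, 0, 0, -0.3, 78, 34, 0, 0, 0, 0, -0.3, 90, 34, 0, 0, 0, 0, -0.3, 97, 34, 0, 0, 0, 0, -0.3, 97, 34, 0, 0, 0, 0, -0.3, 97, 34]'

```text
time_s: 9.97
position: [489.5, -159.1, 53.1]
orientation: [2.25, 2.189, 0.003]
ft_force: [0.3, 0.5, 0.0]
gripper_width: 33.6
```

```bash
python3 -c "
from h import *
snap('scene','s10')
s=cv2.imread('pics/s10.png')[160:330,250:420]; cv2.imwrite('pics/s10c.png',cv2.resize(s,None,fx=3.5,fy=3.5,interpolation=cv2.INTER_CUBIC))"; python3 fz.py
```

```text
10.0167 [ 489.9 -159.3   53.8] [ 0.3 -0.9 -0.5] [-0.02  0.04  0.01]
```

View pics/s10c.png

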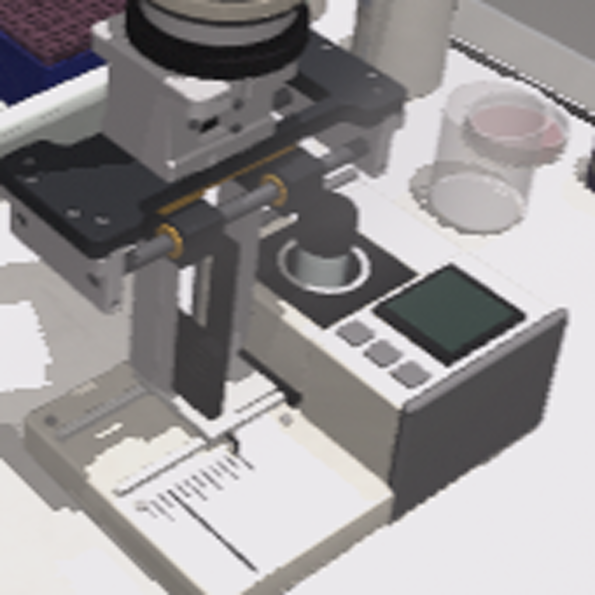

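drive_tool --plan '[0, 0, 0, 0, -1, 0, 24, 0, 0, 0, 0, -1, 0, 14, 0, 0, 0, 0, -1, 0, 5, 0, 0, 0, 0, -1, 0, 0, 0, 0, 0, 0, -1, 0, 0, 0, 0, 0, 0, -1, 0, 0]'

```text
time_s: 10.52
position: [487.9, -159.4, 54.4]
orientation: [2.249, 2.189, 0.0]
ft_force: [-4.6, 0.4, 6.0]
gripper_width: 10.1
```

```bash
python3 fz.py
```

```text
10.5167 [ 487.9 -159.4   54.4] [-4.6  0.4  6. ] [-0.14  1.04  0.2 ]
```

Gripped, 10.1 mm wide. I'll pull most of the way and then look.

drive_tool --plan '[0, 0, 0, 0, -3, 0, 0, 0, 0, 0, 0, -8, 0, 0, 0, 0, 0, 0, -14, 0, 0, 0, 0, 0, 0, -20, 0, 0, 0, 0, 0, 0, -26, 0, 0, 0, 0, 0, 0, -32, 0, 0, 0, 0, 0, 0, -36, 0, 0, 0, 0, 0, 0, -38, 0, 0, 0, 0, 0, 0, -38, 0, 0, 0, 0, 0, 0, -38, 0, 0]'

```text
time_s: 11.35
position: [450.5, -158.8, 54.5]
orientation: [2.247, 2.187, 0.003]
ft_force: [5.9, -1.5, -3.1]
gripper_width: 9.8
```

```bash
cat > pic.py <<'E'
import sys
from h import *
n=sys.argv[1]
snap('scene','s'+n);snap('wrist','w'+n)
s=cv2.imread('pics/s%s.png'%n)[240:325,255:340]; cv2.imwrite('pics/s%sc.png'%n,cv2.resize(s,None,fx=7,fy=7,interpolation=cv2.INTER_CUBIC))
E
python3 pic.py 11; python3 fz.py
```

```text
11.45 [ 450.6 -158.8   54.5] [ 5.2 -2.  -3.2] [-0.31 -0.72  0.15]
```

View pics/s11c.png

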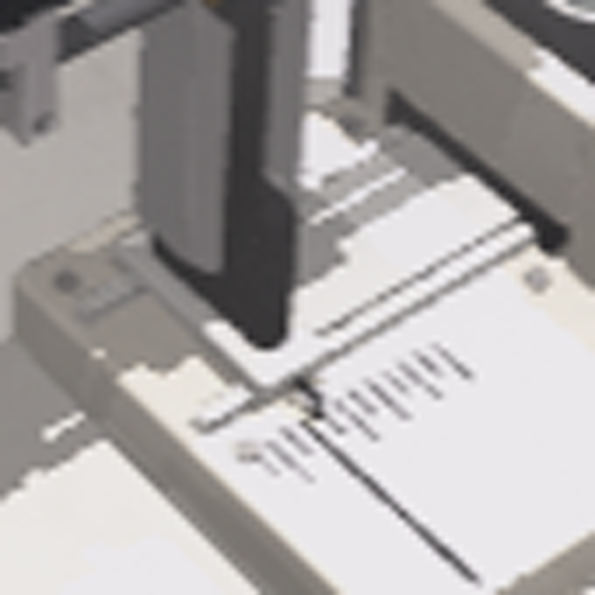

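View pics/w11.png

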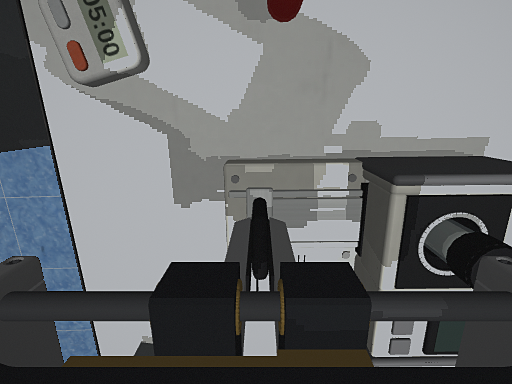

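The pointer (scene crop (315,400)) is just short of the long line, by about 2–3 mm on the TCP travel. I'll measure the travel from the foot's features at rest and now.

```bash
cat > trav.py <<'E'
import sys
from h import *
n=sys.argv[1]
A=np.load('pics/s9.npz'); B=np.load('pics/s%s.npz'%n)
# pointer rest px from s7d crop: ~(192,520)/6+(285,200)
u0=np.array([285+192.5/6-.5,200+519/6-.5])
K=6; k=5
ga=cv2.cvtColor(A['im'],cv2.COLOR_RGB2GRAY); gb=cv2.cvtColor(B['im'],cv2.COLOR_RGB2GRAY)
a=cv2.resize(ga,None,fx=K,fy=K,interpolation=cv2.INTER_CUBIC); b=cv2.resize(gb,None,fx=K,fy=K,interpolation=cv2.INTER_CUBIC)
c=((u0+.5)*K).astype(int); h=18; h2=24
t=a[c[1]-h2:c[1]+h,c[0]-h2:c[0]+h]
m=np.zeros(b.shape,np.uint8); 
x0,x1,y0,y1=285*K,320*K,280*K,310*K
r=cv2.matchTemplate(b[y0:y1,x0:x1],t,cv2.TM_CCOEFF_NORMED); _,mx,_,loc=cv2.minMaxLoc(r)
c1=np.array(loc)+[x0+h2,y0+h2]; u1=(c1+.5)/K-.5; u0=(c+.5)/K-.5
print('score',mx,u0,u1)
p0,p1=plane(A,*u0,29),plane(B,*u1,29); print('travel',p0-p1)
cv2.imwrite('pics/tr%s.png'%n,np.hstack([cv2.resize(a[c[1]-60:c[1]+60,c[0]-60:c[0]+60],None,fx=3,fy=3),cv2.resize(b[c1[1]-60:c1[1]+60,c1[0]-60:c1[0]+60],None,fx=3,fy=3)]))
E
python3 trav.py 11
```

```text
score 0.9361197352409363 [316.58333333 286.08333333] [299.41666667 296.25      ]
travel [37.17224208 -0.70989818  0.        ]
```

View pics/tr11.png

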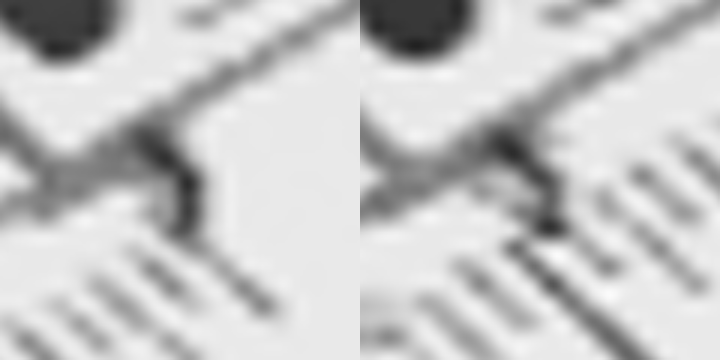

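Two measures agree on the travel: 37.2 mm from the pointer image, 37.3 mm from the TCP. About 2.8 mm remain, and I'll add the arm's steady lag of about 0.6 mm.

drive_tool --plan '[0, 0, 0, 0, -1.2, 0, 0, 0, 0, 0, 0, -2.4, 0, 0, 0, 0, 0, 0, -3.3, 0, 0, 0, 0, 0, 0, -3.3, 0, 0, 0, 0, 0, 0, -3.3, 0, 0, 0, 0, 0, 0, -3.3, 0, 0]'

```text
time_s: 11.95
position: [447.9, -158.7, 54.5]
orientation: [2.246, 2.186, 0.005]
ft_force: [5.5, -0.0, -2.5]
gripper_width: 9.9
```

```bash
python3 pic.py 12; python3 fz.py; python3 trav.py 12
```

```text
12.05 [ 447.9 -158.7   54.5] [ 6.1 -0.4 -3.4] [-0.13 -0.61  0.15]
score 0.8967676758766174 [316.58333333 286.08333333] [298.08333333 296.75      ]
travel [39.57542312 -1.22043631  0.        ]
```

View pics/tr12.png

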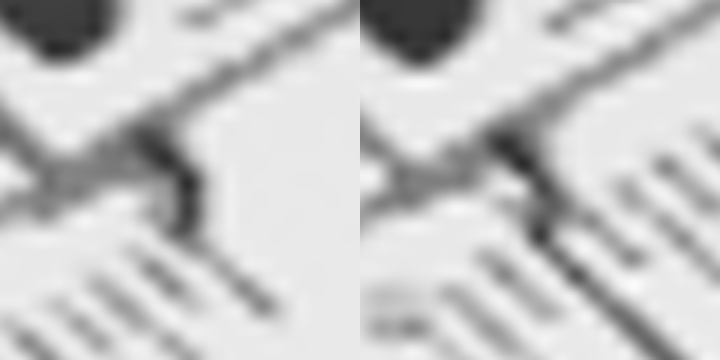

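View pics/s12.png

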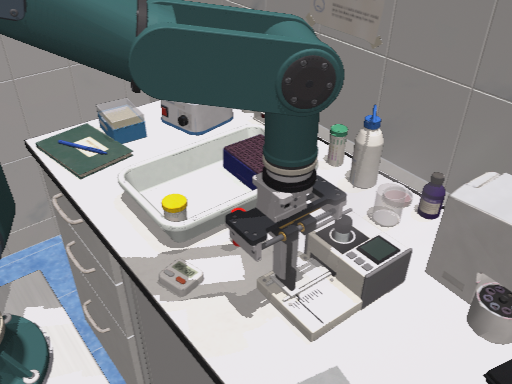

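The pointer now meets the long line, at about 39.6 mm by image and 40.0 mm by TCP. I'll add a final 0.3 mm plus the lag.

drive_tool --plan '[0, 0, 0, 0, -0.9, 0, 0, 0, 0, 0, 0, -0.9, 0, 0, 0, 0, 0, 0, -0.9, 0, 0, 0, 0, 0, 0, -0.9, 0, 0, 0, 0, 0, 0, -0.9, 0, 0, 0, 0, 0, 0, -0.9, 0, 0]'

```text
time_s: 12.55
position: [447.6, -158.7, 54.5]
orientation: [2.245, 2.184, 0.008]
ft_force: [5.8, -0.9, -2.7]
gripper_width: 10.0
```

```bash
python3 pic.py 13; python3 fz.py; python3 trav.py 13; python3 -c "
import cv2
s=cv2.imread('pics/s13.png')[190:330,250:410]; cv2.imwrite('pics/s13d.png',cv2.resize(s,None,fx=4.2,fy=4.2,interpolation=cv2.INTER_CUBIC))"
```

```text
12.65 [ 447.6 -158.7   54.5] [ 6.  -0.7 -3.3] [-0.16 -0.59  0.14]
score 0.9170666337013245 [316.58333333 286.08333333] [297.91666667 296.91666667]
travel [40.0248254  -1.11986778  0.        ]
```

View pics/tr13.png

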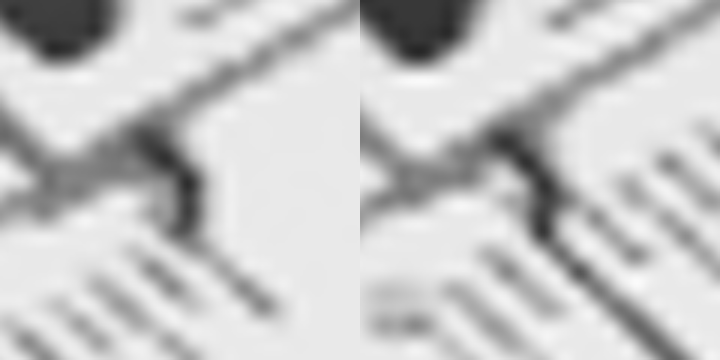

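View pics/s13d.png

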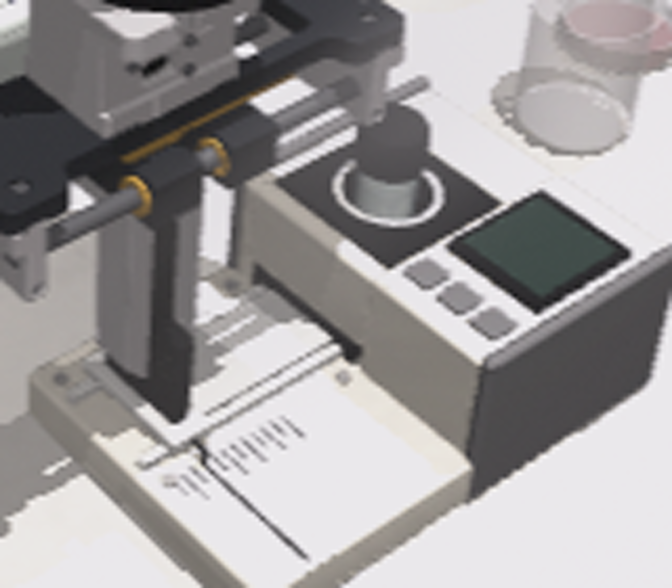

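The pointer meets the long line at crop (200,455), travel about 40.0–40.3 mm, and the spring force of about 6 N is as expected there. The vial still stands in the well at crop (390,165). I'll hand in.

```bash
python3 -c "
from workcell import *
print(finish_job())"
```

```text
the job is handed in; nothing more can be done
None
```

I stood the black-capped vial in the meter's well, let go of it, and pulled the shutter slide out to the long line. The job was handed in at about 12.7 s with the gripper still holding the handle there.

- **Vial:** it went down the bore without side force until the well floor pushed back with 3.8 N, at TCP height 79.3 mm (79 mm expected). After release the pictures showed it upright. Its cap's top edge was within about 2 mm of the fully seated height in one view, and the other view agreed about as well.
- **Slide:** the last check gave a travel of 40.0 mm from the pointer image and 40.3 mm from the arm's reading. The pointer touches the long line, and the pull is about 6 N where 6.5 N was expected.
- **Disagreements:** before lowering, the wrist and scene views put the vial's offset from the well 1–2 mm apart. The cameras also differed by about 3 mm on where the handle sits sideways. Neither affected the result.
- **Left alone:** I did not touch the specimen cup, the rack or the red look-alike.

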